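# Press a sensor cap home with locking pliers and free it

### The arm

A 6-joint arm with a two-finger parallel gripper is mounted at the origin on the work surface. World frame = base frame: x ahead of the robot, y to its left, z up, the work surface at z = 0. Lengths are in m, angles in degrees, forces in N, time in s.
With the tool pointing down it reaches from about 0.325 to 0.775 m from the base axis. Payload 9.3 kg.
Tool frame: the origin (TCP) lies midway between the tips of the shut fingers; the grasp point (between the pads) lies 19 mm behind it (manip.hold_point_z is the distance from the TCP to the grasp point, in m); z points along the fingers, x is the direction in which the jaws open and shut, and the axes are right-handed (so a half turn about z gives the same grasp; the last joint's range is limited). The gripper opens to 85 mm and grips with 20 to 120 N. Pads are 22 mm wide; open, the fingers measure 114 mm over their backs; the gripper's body (76 mm by 85 mm) begins 54 mm behind the grasp point. The pads swing forward as they close: fully open they stand 13 mm farther back than shut.
Start: joints at [-84.316, 14.817, 1.232, 76.415, 0, 81.257], TCP at [0.137, -0.533, 0.231] pointing down, gripper open.
Joint ranges: [-174.27, 174.27], [-52.1, 104.24], [-59.71, 78.15], [-110.17, 111.67], [-87.03, 83.33], [-180, 180]. Speed limits (degrees/s): [127.2, 127.2, 159.86, 180, 180, 180].

### API

Orientations are given as [roll, pitch, yaw] about the fixed x, y, z axes, in that order (R = Rz(yaw) Ry(pitch) Rx(roll)).
In Python, from cell import manip gives the robot as it stands. The module is installed in compiled form; this text tells all that it offers.
- The arm moves only by the shell command python3 -m pendant 'ROWS' [OPENING] [FORCE]. ROWS is a JSON object of lists of equal length, an entry for each row: "offset": the shift along the tool's x, y, z in mm, a list of three; "turn": the turn, a rotation vector about the tool's x, y, z in rad, a list of three. A call has 1 to 12 rows; each row is the pose to reach, as a shift and turn from the pose measured when the call began, along the tool's axes at that moment; what a row does not reach only later rows make up. A row lasts 1/12 s, in which the tool goes at most 41.7 mm and 7.16 degrees, less where a joint would pass 70% of its speed; a pose out of reach is approached as far as the arm can. A call with a gripper value outside its range is refused whole. OPENING is the finger opening in mm, from 0 to 85.4, set as the call begins (- or left out, the last holds). The fingers move at their own pace and stop on an object; FORCE is the grip in N (left out, the last holds). Time passes only in rows, so rows that repeat a pose let the fingers close. It gives the time, the measured TCP pose, the force and the opening at its end, in the units of the state.
- manip.get_obs(): the state, without advancing time (a new reading comes with each control period).
- manip.grab_frame(name): name is "side" or "top" or "wrist"; returns the picture (480x640x3 uint8, red, green, blue); there is no depth.
- manip.get_calibration(name): a dict with "fx", "fy", "cx", "cy" (pixels), "R" (3x3) and "t" (3): a world point X has camera coordinates R X + t. Camera axes: x right, y down, z forward; pixel columns grow to the right and rows downward; lengths in m; the calibration is good to about 2 mm. A picture is of the moment at which its call begins: read the wrist's pose just before it. get_calibration takes no time and is no camera call; for the wrist camera it gives the pose at the moment of the call.
- manip.job_done(): hands the job in, once; it reports no verdict.
The state is a dict: "t": time; "qpos": joint angles; "joint_vel": joint speeds; "joint_efforts": joint torques, N m; "position": TCP position; "eef_rot": TCP orientation; "force": force on the tool from outside, world axes, zero at the start; "ft_torque": the same for the moment, N m; "opening": finger opening in m.
Only numpy, scipy, OpenCV 4.12 (cv2) and the standard library are available. Lean on these libraries where they do the work, as an engineer would, in place of code of your own. Each camera call takes 0.05 s, during which the arm holds its last target. There are 200 camera calls.

### The job

Gently push the sensor housing along its guide until it bears on the depth stop between the jaws of the bench-mounted locking pliers. Then squeeze the two handles together, no harder than needed, until the pliers lock over centre and their jaws (not your fingers) have pressed the orange cap fully home, and take your fingers off to see that the lock holds. Finally push the yellow release lever gently down so that the pliers spring open, leaving the capped housing in its guide and the other things on the bench undisturbed.

Things in the scene. Friction and masses are not known exactly. Their poses are not given: they have to be found in the camera images.
- pliers: Fixed base of the locking pliers: dark steel plate 56 mm wide, 8 mm thick, x = -31 to 129 mm, with the pivot post. Origin on the bench under the pivot, z up; +x points to the jaws, -x to the two teal handles, +y to the left handle. The steel jaws span x = 44 to 78 mm, 24 to 44 mm above the bench.
- handle_l (a joint): Left handle's swing, rad: 0 open (start), 0.22 fully shut; both handles and jaws move together, mirrored. Squeezing takes 10 to 15 N on each handle at the grip points; past about 0.187 the toggle is over centre, and squeezed on to 0.22 the pliers stay locked there. Over 45 N bends a handle.
- handle_l_grip (a point): Middle of the left handle's teal grip, 75 mm from the pivot, 34 mm above the bench, moving with it. Handles are 9 mm thick across, 18 mm tall, swing level and reach 101 mm from the pivot. Here both measure 60 to 66 mm over their outsides when open, 28 mm when locked; nothing is under them but the bench.
- handle_r_grip (a point): The same point on the right handle.
- release (a joint): Angle of the release lever, rad: 0 flat (pliers open), rising to 0.35 as the pliers lock. Pushing the raised lever down takes about 7 N at its tip; below about 0.29 the toggle trips and the pliers spring open by themselves, the lever falling flat onto a rigid stop. Over 25 N bends it.
- release_tip (a point): Middle of the top face of the lever's yellow thumb pad (22 mm along the tool x 12 mm), on the tool's centre line above the handles, 53 mm from the pivot on the handle side; 53 mm above the bench when flat, about 69 mm when locked. The lever hinges 6 mm from the pivot on the handle side.
- guide_end (a point): Mouth of the guide, 127 mm from the pivot on the jaw side, on the centre line at the height of the rail tops (18 mm). Two aluminium rails, 6 mm thick, inner faces 35.4 mm apart, lead from here to 38 mm from the pivot; the housing slides between them on the base plate (8 mm above the bench).
- stop_nominal (a point): Nominal place of the face of the brass depth stop between the jaw roots, 40 mm from the pivot, 18 mm wide, 10 to 30 mm above the bench, facing the guide. The true face lies up to 4 mm nearer or farther, as its screw was last set, and is not measured: feel for it. It is rigid; push with a few N, over 25 N on it harms the housing.
- module: Loose sensor housing, 40 mm long (x), 32 wide (y), 34 high, black foot, white top, about 0.1 kg. Origin mid-underside, axes as the pliers'. It starts in the guide, 18 to 48 mm short of the stop, and is slid to the pivot (-x) up to the stop. Push on its free upright +x end face: y = -16 to 10 mm, z = 11 to 34 mm.
- cap (a joint): How far the orange cap (36 x 6 x 20 mm, on the housing's +y side) is pressed on, m: 0 to 0.002 at the start (standing 4 to 6 mm proud), 0.006 fully home. It resists with about 7 N and stays where it is pushed. Do not press it with the fingers.
- wool_pot: Bystander: blue tip-cleaner pot, 72 mm across, 64 mm high; origin in the middle of its underside.
- reel: Bystander: teal wire reel standing on its flange, 56 mm across, 40 mm high; origin in the middle of its underside.
- driver: Bystander: screwdriver 150 mm long lying on the bench along its x.
There are look-alikes about, which are no part of the job. Leave any brown look-alike of the module alone.

How it is judged (in metres and radians):
On the way, in this order (a step that is already met when the one before it is completed fails the run):
1. the housing is pushed against the depth stop, pliers still open (contact force between module and stop above 1 N and value of joint handle_l below 0.08 rad), for 0.1 s.
2. the pliers are locked by themselves, fingers off the handles, with the cap fully home (value of joint handle_l above 0.205 rad and value of joint cap above 0.0047 m and contact force between the fingers and handle_l below 0.3 N and contact force between the fingers and handle_r below 0.3 N), for 0.3 s.
3. the release lever is pushed by the fingers while the pliers are locked (contact force between the fingers and release above 0.5 N and value of joint handle_l above 0.165 rad), for 0.02 s.
At the end, for the whole second after the job is handed in: Pliers sprung open (handle joint under 0.03 rad); cap home (over 4.7 of its 6 mm); housing upright and at rest on the guide between the jaws, its origin 53 to 70 mm from the pivot (value of joint handle_l below 0.03 rad and value of joint cap above 0.0047 m and x of module in the frame of pliers between 0.053 and 0.07 m and z of module in the frame of pliers below 0.0105 m and angle between module's own z axis and vertical below 0.08 rad and linear speed of module below 0.01 m/s); the robot touches nothing.
It fails at once if a handle is squeezed with more than 45 N (contact force between the fingers and handle_l above 45 N or contact force between the fingers and handle_r above 45 N).
It fails at once if the release lever is pushed with more than 25 N (contact force between the fingers and release above 25 N).
It fails at once if the housing is rammed into the stop with more than 25 N (contact force between module and stop above 25 N).
It fails at once if the cap is pressed with the fingers (contact force between the fingers and cap above 5 N).
It fails at once if a bystander is moved more than 20 mm (distance of any of wool_pot, reel, driver from where it was at the start of the episode above 0.02 m).
It also fails if it takes over 61 s, if anything falls off the work surface, if the arm or the gripper's body presses on something with over 40 N, if the wrist force passes 120 N, or if a joint passes its speed limit or range.

## Working session

There is one attempt and no reset: what is moved stays moved. The work goes in short steps, Python scripts to look and compute and a shell command to move; the robot and the scene stay as the last step left them, time stands still between calls to the robot, and variables do not carry over. Pictures are saved under pics/ and viewed, about 8 in all and at most 12, crops included, and the job is handed in when it is done.

```bash
mkdir -p pics; cat > h.py <<'E'
import numpy as np,cv2
from cell import manip
def save(n,f):
    im=manip.grab_frame(n); cv2.imwrite('pics/'+f,im[:,:,::-1]); return im
def crop(f,g,x0,y0,x1,y1,s):
    im=cv2.imread('pics/'+f)[y0:y1,x0:x1]; cv2.imwrite('pics/'+g,cv2.resize(im,None,fx=s,fy=s,interpolation=cv2.INTER_CUBIC))
def ray(n,u,v,z,c=None):
    c=c or manip.get_calibration(n); R=np.array(c['R']);t=np.array(c['t'])
    o=-R.T@t; d=R.T@np.array([(u-c['cx'])/c['fx'],(v-c['cy'])/c['fy'],1]); return o+d*(z-o[2])/d[2]
def proj(n,X,c=None):
    c=c or manip.get_calibration(n); p=np.array(c['R'])@np.array(X)+np.array(c['t']); return np.array([c['fx']*p[0]/p[2]+c['cx'],c['fy']*p[1]/p[2]+c['cy']])
E
python3 - <<'E'
from h import *
a=save('top','top1.png');b=save('side','side1.png')
o=manip.get_obs();print(o['t'],o['position'],o['eef_rot'],o['force'])
for n in('top','side'):
    c=manip.get_calibration(n);print(n,c['fx'],-np.array(c['R']).T@np.array(c['t']),np.array(c['R'])[2])
E
```

```text
0.1 [ 0.13699348 -0.53240904  0.23072853] [-1.79990452e+02  6.80391952e-02 -7.55730264e+01] [-0.48564972  0.04066388 -0.13074439]
top 493.5530717822639 [ 0.35286365 -0.03396993  1.15658594] [ 1.75289405e-01  4.54307376e-04 -9.84516845e-01]
side 550.9436087916681 [-0.00519241  0.56733301  0.85110967] [ 0.47471895 -0.54184801 -0.69357239]
```

View pics/top1.png

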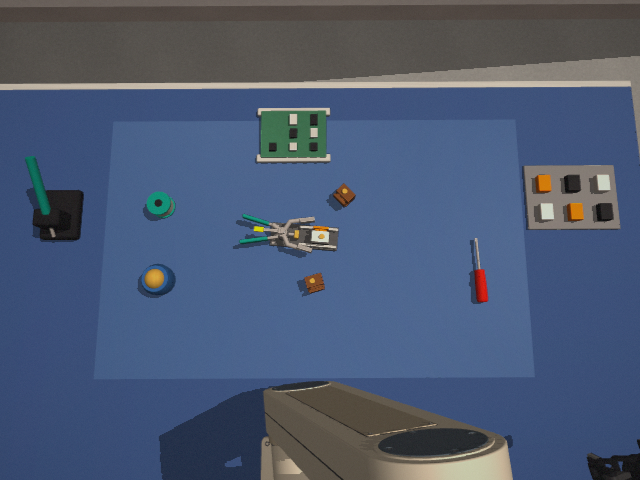

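View pics/side1.png

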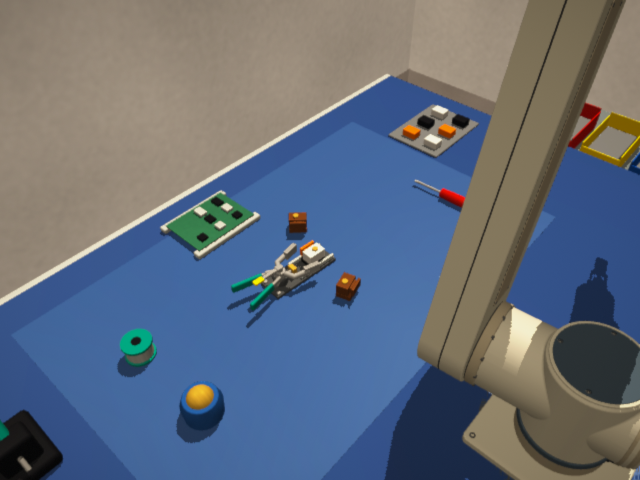

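Top view: pliers are at about (230–340, 212–252) with handles to the left, and the white housing is at (320,237). Two brown look-alikes sit at (344,195) and (315,283). I'll leave those alone, because the housing in the guide between the rails has the white top and orange cap. Next is an enlarged crop.

```bash
python3 - <<'E'
from h import *
crop('top1.png','top1c.png',230,200,350,270,6.6)
for u,v,z in((284,233,.04),(338,237,.018),(245,217,.034)):print(ray('top',u,v,z))
E
```

```text
[0.56523774 0.06629928 0.04      ]
[ 0.55912329 -0.05843175  0.018     ]
[0.60484779 0.15804646 0.034     ]
```

View pics/top1c.png

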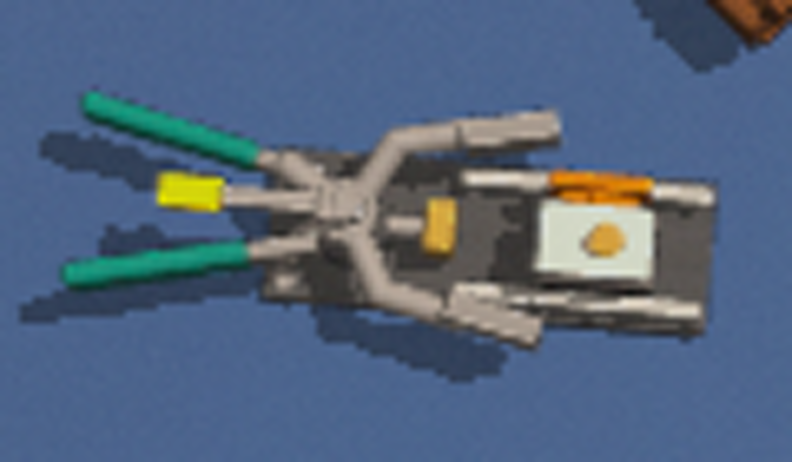

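```bash
cat >> h.py <<'E'
def fit(pts,n='top',c=None):
    from scipy.optimize import least_squares
    c=c or manip.get_calibration(n)
    W=lambda p,L:np.array([p[0]+np.cos(p[2])*L[0]-np.sin(p[2])*L[1],p[1]+np.sin(p[2])*L[0]+np.cos(p[2])*L[1],L[2]])
    f=lambda p:np.concatenate([proj(n,W(p,L),c)-np.array(uv) for uv,L in pts])
    r=least_squares(f,[.56,.07,-1.6]);return r.x,r.fun.reshape(-1,2)
E
python3 - <<'E'
from h import *
q=lambda u,v:(230+(u-3)/6.6,200+(v-3)/6.6)
P=[(q(190,191),(-.053,0,.053)),(q(714,192),(.127,.0207,.018)),(q(700,312),(.127,-.0207,.018)),(q(703,335),(.129,-.028,.008)),(q(262,298),(-.031,-.028,.008))]
p,r=fit(P);print(p,np.degrees(p[2]));print(r)
x0,y0,a=p
def loc(u,v,z):
    X=ray('top',*q(u,v),z)[:2]-p[:2];return [np.cos(a)*X[0]+np.sin(a)*X[1],-np.sin(a)*X[0]+np.cos(a)*X[1]]
print('module top corners',[np.round(loc(u,v,.042),4) for u,v in((541,203),(654,207),(652,277),(536,271))])
print('handle tips',np.round(loc(90,102,.043),4),np.round(loc(68,275,.043),4), 'stop',np.round(loc(455,225,.03),4))
E
```

```text
[ 0.56881267  0.0711571  -1.66173769] -95.21055645713415
[[-0.07850196 -0.01438252]
 [-0.32752587  0.5112495 ]
 [ 0.34762786 -0.34766627]
 [ 0.41859257 -0.03263847]
 [-0.36073101 -0.12217796]]
module top corners [array([0.0678, 0.0082]), array([0.1072, 0.0101]), array([ 0.1086, -0.0146]), array([ 0.0683, -0.0159])]
handle tips [-0.0928  0.0305] [-0.0934 -0.0313] stop [0.0378 0.0001]
```

```bash
cat >> h.py <<'E'
from scipy.spatial.transform import Rotation as Ro
P0=np.array([0.5688,0.0712]);A=np.radians(-95.2)
def goal(lx,ly,z,yaw=None):
    o=manip.get_obs();R=Ro.from_euler('xyz',o['eef_rot'],degrees=True)
    T=np.array([P0[0]+np.cos(A)*lx-np.sin(A)*ly,P0[1]+np.sin(A)*lx+np.cos(A)*ly,z])
    y=np.degrees(A)+90 if yaw is None else yaw
    print('t',round(o['t'],2),'target',T.round(4),'offset mm',(R.inv().apply(T-np.array(o['position']))*1000).round(1),'turn',(R.inv()*Ro.from_euler('xyz',[180,0,y],degrees=True)).as_rotvec().round(3),'F',np.round(o['force'],2),'op',o['opening'])
E
python3 -c "
from h import *
goal(.145,-.001,.15)"
```

```text
t 0.1 target [ 0.5547 -0.0731  0.15  ] offset mm [-340.7 -518.9   81.2] turn [-1.000e-03  1.000e-03 -1.228e+00] F [-0.49  0.04 -0.13] op 0.08531580323911951
```

```bash
python3 -m pendant '{"offset":[[-20,-30,5],[-41,-62,10],[-62,-94,15],[-83,-126,20],[-104,-158,25],[-125,-190,30],[-146,-222,35],[-167,-254,40],[-188,-286,45],[-209,-318,50],[-230,-350,55],[-251,-382,60]],"turn":[[0,0,-0.07],[0,0,-0.14],[0,0,-0.21],[0,0,-0.28],[0,0,-0.36],[0,0,-0.44],[0,0,-0.52],[0,0,-0.6],[0,0,-0.68],[0,0,-0.76],[0,0,-0.84],[0,0,-0.92]]}' 0 20; python3 -c "
from h import *
goal(.145,-.001,.15)"
```

```text
t: 1.1
position: [0.4452, -0.1923, 0.1708]
eef_rot: [-179.9, 0.0, -22.6]
force: [1.2, -0.8, 0.3]
opening: -0.0001
t 1.1 target [ 0.5547 -0.0731  0.15  ] offset mm [  55.1 -152.1   20.9] turn [-0.001  0.001 -0.304] F [ 1.16 -0.76  0.35] op -8.457886251845976e-05
```

```bash
python3 -m pendant '{"offset":[[11,-30,4],[22,-60,8],[33,-90,12],[44,-120,16],[55,-152,21],[55,-152,21],[55,-152,21]],"turn":[[0,0,-0.06],[0,0,-0.12],[0,0,-0.18],[0,0,-0.24],[0,0,-0.304],[0,0,-0.304],[0,0,-0.304]]}'; python3 - <<'E'
from h import *
goal(.145,-.001,.15)
c=manip.get_calibration('wrist');save('wrist','w1.png');import json
print(-np.array(c['R']).T@np.array(c['t']));json.dump({k:np.array(v).tolist() for k,v in c.items()},open('w1.json','w'))
E
```

```text
t: 1.68
position: [0.5548, -0.0716, 0.1489]
eef_rot: [-179.9, 0.1, -5.1]
force: [-0.4, -0.5, 0.1]
opening: -0.0002
t 1.68 target [ 0.5547 -0.0731  0.15  ] offset mm [-0.1  1.5 -1.1] turn [-0.002  0.002  0.002] F [-0.44 -0.46  0.07] op -0.0002265375309119227
[0.56308344 0.00867337 0.29193585]
```

View pics/w1.png

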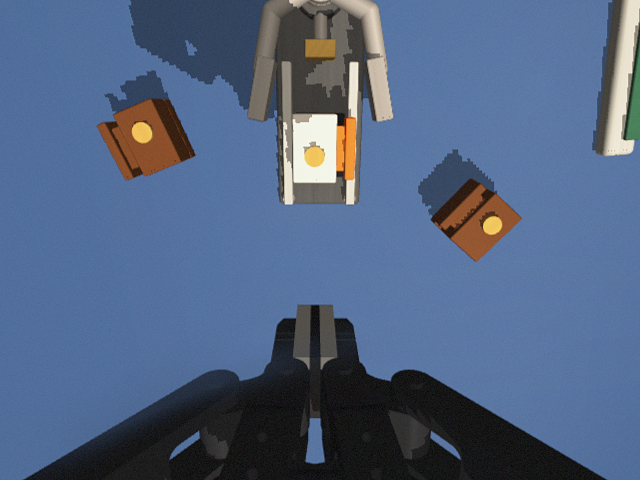

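Wrist view: the guide mouth shows its rail ends at (288,204) and (349,204), with base corners at (278,205) and (362,205). The white-topped housing is at (315,148) with the orange cap to its right. The fingertips are in line with the tool. I'll refine the pliers pose from this.

```bash
python3 - <<'E'
from h import *
import json
c=json.load(open('w1.json'))
P=[((288,203.5),(.127,-.0207,.018)),((349,203.5),(.127,.0207,.018)),((278,205),(.129,-.028,.008)),((362,205),(.129,.028,.008)),((287.5,62),(.038,-.0207,.018)),((354,62),(.038,.0207,.018))]
p,r=fit(P,'w',c);print(p,np.degrees(p[2]));print(r.round(1))
a=p[2]
def loc(u,v,z):
    X=ray('w',u,v,z,c)[:2]-p[:2];return np.round([np.cos(a)*X[0]+np.sin(a)*X[1],-np.sin(a)*X[0]+np.cos(a)*X[1]],4)
print('module',loc(292,182,.042),loc(337,182,.042),loc(292,114,.042),loc(337,114,.042),'stop',loc(306,58,.03),loc(306,39,.03),loc(335,58,.03))
crop('w1.png','w1c.png',240,0,400,220,2.7)
E
```

```text
[ 0.5719283   0.07080603 -1.66401747] -95.34117785624663
[[ 0.8  1.1]
 [ 1.   1.4]
 [ 1.3 -1. ]
 [-2.8 -0.6]
 [-0.9 -0.6]
 [ 0.7 -0.2]]
module [ 0.1074 -0.017 ] [0.1072 0.0103] [ 0.068  -0.0165] [0.0679 0.0094] stop [ 0.0372 -0.0086] [ 0.0272 -0.0086] [0.0371 0.0082]
```

```bash
sed -i 's/^P0=.*/P0=np.array([0.5715,0.0708]);A=np.radians(-95.3)/' h.py; python3 -c "
from h import *
goal(.130,-.002,.027);goal(.092,-.002,.027)"
```

```text
t 1.73 target [ 0.5575 -0.0585  0.027 ] offset mm [  2.1 -14.2 122.3] turn [-0.001  0.002  0.002] F [-0.5  -0.38 -0.31] op -3.2021007580873555e-05
t 1.73 target [ 0.561  -0.0206  0.027 ] offset mm [  2.2 -52.2 122.3] turn [-0.001  0.002  0.002] F [-0.5  -0.38 -0.31] op -3.2021007580873555e-05
```

```bash
python3 -m pendant '{"offset":[[1,-5,30],[2,-10,65],[2,-12,95],[2,-13,112],[2,-13,122],[2,-13,122],[2,-16,122],[2,-19,122],[2,-22,122],[2,-25,122]],"turn":[[0,0,0],[0,0,0],[0,0,0],[0,0,0],[0,0,0],[0,0,0],[0,0,0],[0,0,0],[0,0,0],[0,0,0]]}'; python3 -c "
from h import *
goal(.092,-.002,.027)"
```

```text
t: 2.57
position: [0.559, -0.0476, 0.0285]
eef_rot: [-179.9, -0.0, -5.2]
force: [-0.3, 0.4, -0.7]
opening: 0.0001
t 2.57 target [ 0.561  -0.0206  0.027 ] offset mm [ -0.5 -27.    1.5] turn [-0.001 -0.     0.002] F [-0.35  0.4  -0.73] op 9.175109318754254e-05
```

```bash
python3 -m pendant '{"offset":[[0,-2,0],[0,-4,0],[0,-6,0],[0,-8,0],[0,-10,0],[0,-12,0],[0,-14,0],[0,-16,0],[0,-18,0],[0,-20,0],[0,-21,0],[0,-22,0]],"turn":[[0,0,0],[0,0,0],[0,0,0],[0,0,0],[0,0,0],[0,0,0],[0,0,0],[0,0,0],[0,0,0],[0,0,0],[0,0,0],[0,0,0]]}'; python3 -c "
from h import *
goal(.092,-.002,.027)"
```

```text
t: 3.57
position: [0.561, -0.0255, 0.0285]
eef_rot: [-179.9, -0.0, -5.2]
force: [-0.2, -3.0, 2.3]
opening: 0.0001
t 3.57 target [ 0.561  -0.0206  0.027 ] offset mm [-0.4 -4.9  1.5] turn [-0.001 -0.     0.002] F [-0.22 -2.95  2.28] op 5.3137434505572604e-05
```

```bash
python3 -m pendant '{"offset":[[0,-0.5,0],[0,-1,0],[0,-1.5,0],[0,-2,0]],"turn":[[0,0,0],[0,0,0],[0,0,0],[0,0,0]]}'
```

```text
t: 3.9
position: [0.5612, -0.0236, 0.0285]
eef_rot: [-180.0, -0.0, -5.2]
force: [-0.6, -1.6, 0.6]
opening: 0.0
```

```bash
for i in 1; do python3 -m pendant '{"offset":[[0,-0.7,0],[0,-1.4,0],[0,-2,0],[0,-2.5,0]],"turn":[[0,0,0],[0,0,0],[0,0,0],[0,0,0]]}'; done
```

```text
t: 4.23
position: [0.5614, -0.021, 0.0285]
eef_rot: [-179.9, -0.0, -5.2]
force: [0.5, -1.6, 1.3]
opening: -0.0
```

```bash
python3 -m pendant '{"offset":[[0,-0.5,0],[0,-1,0],[0,-1.5,0]],"turn":[[0,0,0],[0,0,0],[0,0,0]]}'
```

```text
t: 4.48
position: [0.5616, -0.0195, 0.0285]
eef_rot: [-179.9, -0.0, -5.2]
force: [-2.1, -2.3, 2.1]
opening: -0.0002
```

```bash
python3 -m pendant '{"offset":[[0,-0.5,0],[0,-1,0]],"turn":[[0,0,0],[0,0,0]]}'
```

```text
t: 4.65
position: [0.5616, -0.0184, 0.0285]
eef_rot: [-179.9, -0.0, -5.2]
force: [0.1, -2.4, 2.0]
opening: -0.0002
```

```bash
python3 -m pendant '{"offset":[[0,-0.5,0],[0,-1,0]],"turn":[[0,0,0],[0,0,0]]}'
```

```text
t: 4.82
position: [0.5618, -0.0173, 0.0285]
eef_rot: [-179.9, -0.0, -5.2]
force: [-0.6, -1.6, 2.1]
opening: 0.0
```

```bash
python3 -m pendant '{"offset":[[0,-0.5,0],[0,-1,0]],"turn":[[0,0,0],[0,0,0]]}'
```

```text
t: 4.98
position: [0.5618, -0.0163, 0.0285]
eef_rot: [-179.9, -0.0, -5.2]
force: [-0.4, -2.2, 1.4]
opening: 0.0002
```

```bash
python3 -m pendant '{"offset":[[0,-0.5,0],[0,-1,0]],"turn":[[0,0,0],[0,0,0]]}'
```

```text
t: 5.15
position: [0.5619, -0.0155, 0.0285]
eef_rot: [-180.0, -0.0, -5.2]
force: [-0.5, -5.4, 2.1]
opening: 0.0002
```

```bash
python3 - <<'E'
from h import *
import json
c=manip.get_calibration('wrist');save('wrist','w2.png')
json.dump({k:np.array(v).tolist() for k,v in c.items()},open('w2.json','w'))
goal(.075,0,.027)
E
```

```text
t 5.2 target [ 0.5646 -0.0039  0.027 ] offset mm [  1.6 -11.8   1.5] turn [-0.    -0.     0.002] F [-0.65 -3.41  1.73] op 0.0004054487940715489
```

View pics/w2.png

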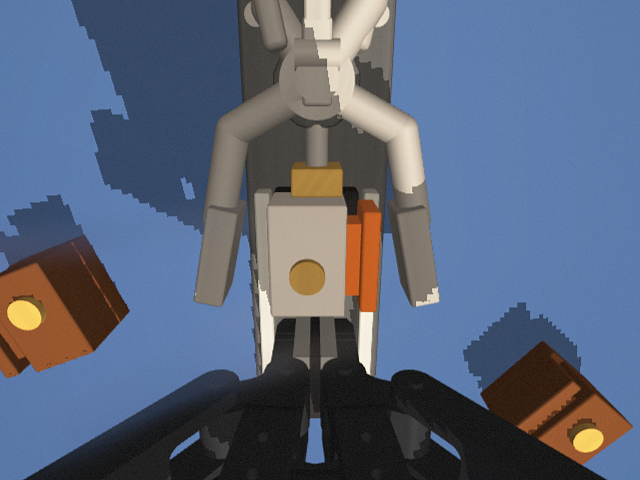

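Wrist view: the housing (268–347, 195–316) now touches the brass stop (292–342, 165–196), and both jaws flank it. I'll press 0.6 mm further and hold, to confirm by force.

```bash
python3 -m pendant '{"offset":[[0,-0.4,0],[0,-0.8,0],[0,-0.8,0]],"turn":[[0,0,0],[0,0,0],[0,0,0]]}'
```

```text
t: 5.45
position: [0.5619, -0.0154, 0.0286]
eef_rot: [179.9, -0.0, -5.2]
force: [-1.2, -7.6, 1.7]
opening: -0.0002
```

```bash
python3 -m pendant '{"offset":[[0,-0.8,0],[0,-0.8,0],[0,-0.8,0],[0,-0.8,0]],"turn":[[0,0,0],[0,0,0],[0,0,0],[0,0,0]]}'; python3 - <<'E'
from h import *
import json
c=json.load(open('w2.json'))
# symmetric features -> centreline: pivot disc, base edges, jaw tips
def L(u,v,z):
    X=ray('w',u,v,z,c)[:2]-P0;return np.round([np.cos(A)*X[0]+np.sin(A)*X[1],-np.sin(A)*X[0]+np.cos(A)*X[1]],4)
print('base edges',L(241,100,.008),L(393,100,.008),'stop',L(292,165,.03),L(342,165,.03),L(316,195,.03),'jawtips',L(196,302,.044),L(438,303,.044),'rails end',L(260,190,.018),L(370,190,.018))
E
```

```text
t: 5.78
position: [0.562, -0.0155, 0.0286]
eef_rot: [179.8, -0.0, -5.2]
force: [-1.1, -8.1, 2.5]
opening: -0.0001
base edges [ 0.0046 -0.0283] [0.0044 0.0284] stop [ 0.0255 -0.0085] [0.0255 0.0084] [ 0.0358 -0.0004] jawtips [ 0.07   -0.0412] [0.0702 0.0413] rails end [ 0.0365 -0.0213] [0.0364 0.0199]
```

```bash
python3 -m pendant '{"offset":[[0,3,0],[0,8,0],[0,8,-30],[0,8,-60],[0,5,-90],[0,0,-110],[0,0,-120],[0,0,-120]],"turn":[[0,0,0],[0,0,0],[0,0,0],[0,0,0],[0,0,0],[0,0,0],[0,0,0],[0,0,0]]}' ; python3 -c "
from h import *
goal(-.080,0,.14);goal(-.08,0,.014)"
```

```text
t: 6.45
position: [0.5629, -0.0151, 0.1505]
eef_rot: [179.8, -0.2, -5.2]
force: [-0.6, -0.3, -0.3]
opening: 0.0
t 6.45 target [0.5789 0.1505 0.14  ] offset mm [   0.9 -166.4   10. ] turn [ 0.003 -0.004  0.001] F [-0.59 -0.3  -0.26] op 1.6095094472202597e-05
t 6.45 target [0.5789 0.1505 0.014 ] offset mm [   0.4 -166.7  136. ] turn [ 0.003 -0.004  0.001] F [-0.59 -0.3  -0.26] op 1.6095094472202597e-05
```

```bash
python3 -m pendant '{"offset":[[1,-30,0],[1,-60,0],[1,-90,0],[1,-120,0],[1,-150,0],[1,-166,10],[1,-166,10],[1,-166,10]],"turn":[[0,0,0],[0,0,0],[0,0,0],[0,0,0],[0.003,-0.004,0],[0.003,-0.004,0],[0.003,-0.004,0],[0.003,-0.004,0]]}' 85 20; python3 - <<'E'
from h import *
import json
c=manip.get_calibration('wrist');save('wrist','w3.png')
json.dump({k:np.array(v).tolist() for k,v in c.items()},open('w3.json','w'))
goal(-.08,0,.014)
E
```

```text
t: 7.12
position: [0.578, 0.1505, 0.1378]
eef_rot: [180.0, 0.2, -5.1]
force: [-0.4, -0.5, 0.7]
opening: 0.0854
t 7.17 target [0.5789 0.1505 0.014 ] offset mm [  0.9  -0.9 124.5] turn [0.    0.003 0.002] F [-0.25 -0.41  0.04] op 0.08501022880118712
```

View pics/w3.png

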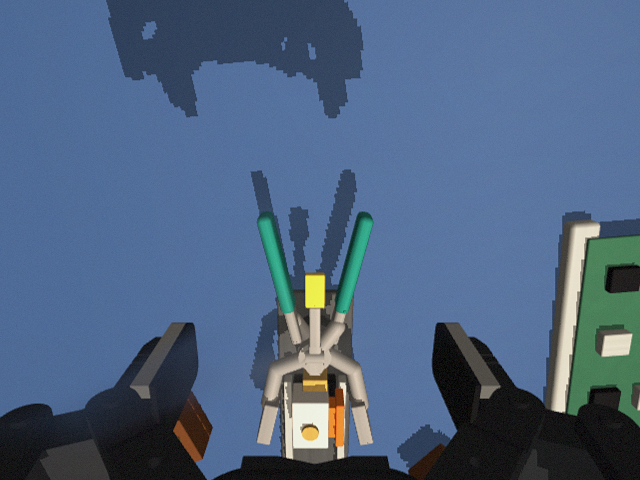

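Handles (264,214) and (366,214) are centred at column 315, as are the fingers (195–435). I'm descending.

```bash
python3 -m pendant '{"offset":[[1,0,30],[1,0,60],[1,0,85],[1,0,105],[1,0,118],[1,0,125],[1,0,125],[1,0,125]],"turn":[[0,0,0],[0,0,0],[0,0,0],[0,0,0],[0,0.003,0],[0,0.003,0],[0,0.003,0],[0,0.003,0]]}' 85 20 && python3 -m pendant '{"offset":[[0,0,0],[0,0,0],[0,0,0],[0,0,0]],"turn":[[0,0,0],[0,0,0],[0,0,0],[0,0,0]]}' 66 20; python3 -c "
from h import *
goal(-.08,0,.014)"
```

```text
t: 7.83
position: [0.5791, 0.1488, 0.0138]
eef_rot: [180.0, 0.0, -5.2]
force: [-0.1, 0.4, 0.7]
opening: 0.0852
t: 8.17
position: [0.5775, 0.1485, 0.0149]
eef_rot: [179.9, 0.1, -5.2]
force: [-9.7, -3.1, 6.9]
opening: 0.0665
t 8.17 target [0.5789 0.1505 0.014 ] offset mm [ 1.2 -2.1  0.9] turn [0.001 0.002 0.001] F [-9.67 -3.11  6.86] op 0.06649999773107976
```

```bash
python3 -m pendant '{"offset":[[-0.5,-1,1],[-0.5,-1,1],[-0.5,-1,1]],"turn":[[0,0,0],[0,0,0],[0,0,0]]}' 64 20; python3 -m pendant '{"offset":[[0,0,0],[0,0,0],[0,0,0]],"turn":[[0,0,0],[0,0,0],[0,0,0]]}' 62 20
```

```text
t: 8.42
position: [0.5775, 0.149, 0.0154]
eef_rot: [179.9, 0.0, -5.2]
force: [-3.6, -5.6, 8.1]
opening: 0.0643
t: 8.67
position: [0.5775, 0.1492, 0.0161]
eef_rot: [179.9, 0.0, -5.2]
force: [-4.2, 0.6, 5.1]
opening: 0.0622
```

```bash
python3 -m pendant '{"offset":[[-0.5,0,2],[-0.5,0,2],[-0.5,0,2],[-0.5,0,2]],"turn":[[0,0,0],[0,0,0],[0,0,0],[0,0,0]]}' 58 20; python3 -m pendant '{"offset":[[-0.5,0,1],[-0.5,0,1],[-0.5,0,1],[-0.5,0,1]],"turn":[[0,0,0],[0,0,0],[0,0,0],[0,0,0]]}' 54 20;python3 -c "
from h import *
goal(-.08,0,.014)"
```

```text
t: 9.0
position: [0.5776, 0.1493, 0.0155]
eef_rot: [179.9, -0.1, -5.2]
force: [-4.9, -0.6, 12.2]
opening: 0.0583
t: 9.33
position: [0.5777, 0.1498, 0.0159]
eef_rot: [180.0, -0.2, -5.2]
force: [-4.7, 0.7, 11.6]
opening: 0.0543
t 9.33 target [0.5789 0.1505 0.014 ] offset mm [ 1.1 -0.8  1.9] turn [ 0.    -0.004  0.002] F [-4.71  0.67 11.59] op 0.05428398564102377
```

```bash
python3 -m pendant '{"offset":[[-0.5,0,0],[-0.5,0,0],[-0.5,0,0],[-0.5,0,0]],"turn":[[0,0,0],[0,0,0],[0,0,0],[0,0,0]]}' 50 20; python3 -m pendant '{"offset":[[-0.5,0,0.5],[-0.5,0,0.5],[-0.5,0,0.5],[-0.5,0,0.5]],"turn":[[0,0,0],[0,0,0],[0,0,0],[0,0,0]]}' 46 20; python3 -m pendant '{"offset":[[-0.5,0,0.5],[-0.5,0,0.5],[-0.5,0,0.5],[-0.5,0,0.5]],"turn":[[0,0,0],[0,0,0],[0,0,0],[0,0,0]]}' 42 20
```

```text
t: 9.67
position: [0.5777, 0.1503, 0.0167]
eef_rot: [-179.9, -0.3, -5.2]
force: [-2.7, 2.8, 7.7]
opening: 0.0499
t: 10.0
position: [0.5778, 0.1508, 0.0171]
eef_rot: [-179.9, -0.4, -5.1]
force: [-2.1, 1.8, 9.3]
opening: 0.0462
t: 10.33
position: [0.5778, 0.1511, 0.0173]
eef_rot: [-179.9, -0.5, -5.1]
force: [-2.2, 0.4, 5.6]
opening: 0.0426
```

```bash
python3 -m pendant '{"offset":[[-0.5,0,0.5],[-0.5,0,0.5],[-0.5,0,0.5],[-0.5,0,0.5]],"turn":[[0,0,0],[0,0,0],[0,0,0],[0,0,0]]}' 38 20; python3 -m pendant '{"offset":[[0,0,0.5],[0,0,0.5],[0,0,0.5],[0,0,0.5]],"turn":[[0,0,0],[0,0,0],[0,0,0],[0,0,0]]}' 34 20; python3 -m pendant '{"offset":[[0,0,0.5],[0,0,0.5],[0,0,0.5],[0,0,0.5]],"turn":[[0,0,0],[0,0,0],[0,0,0],[0,0,0]]}' 31 20
```

```text
t: 10.67
position: [0.5779, 0.1514, 0.0174]
eef_rot: [-179.8, -0.5, -5.1]
force: [-1.1, 1.4, 6.4]
opening: 0.0384
t: 11.0
position: [0.5779, 0.1516, 0.0174]
eef_rot: [-179.8, -0.6, -5.1]
force: [-2.9, 1.0, 6.1]
opening: 0.0337
t: 11.33
position: [0.5779, 0.1517, 0.0169]
eef_rot: [-179.8, -0.6, -5.1]
force: [-2.8, 1.1, 4.2]
opening: 0.0313
```

```bash
python3 -m pendant '{"offset":[[0,0,0],[0,0,0],[0,0,0],[0,0,0]],"turn":[[0,0,0],[0,0,0],[0,0,0],[0,0,0]]}' 28.5 20; python3 -m pendant '{"offset":[[0,0,0],[0,0,0],[0,0,0],[0,0,0]],"turn":[[0,0,0],[0,0,0],[0,0,0],[0,0,0]]}' 27 20; python3 -m pendant '{"offset":[[0,0,0],[0,0,0],[0,0,0],[0,0,0]],"turn":[[0,0,0],[0,0,0],[0,0,0],[0,0,0]]}' 25 20
```

```text
t: 11.67
position: [0.5778, 0.1517, 0.0168]
eef_rot: [-179.8, -0.5, -5.1]
force: [-2.2, 1.3, 2.8]
opening: 0.0285
t: 12.0
position: [0.5779, 0.1518, 0.0169]
eef_rot: [-179.8, -0.5, -5.1]
force: [-2.3, 1.8, 6.4]
opening: 0.0273
t: 12.33
position: [0.5779, 0.1518, 0.0169]
eef_rot: [-179.8, -0.5, -5.1]
force: [-2.5, 1.7, 3.9]
opening: 0.0271
```

The fingers stalled at 27.1 mm, consistent with locked. I'm opening them and taking a look.

```bash
python3 -m pendant '{"offset":[[0,0,0],[0,0,0],[0,0,0],[0,0,0],[0,0,0],[0,0,0]],"turn":[[0,0,0],[0,0,0],[0,0,0],[0,0,0],[0,0,0],[0,0,0]]}' 60 20; python3 -m pendant '{"offset":[[0,0,-20],[0,0,-50],[0,0,-80],[0,0,-110],[0,0,-120],[0,0,-120]],"turn":[[0,0,0],[0,0,0],[0,0,0],[0,0,0],[0,0,0],[0,0,0]]}'; python3 - <<'E'
from h import *
import json
c=manip.get_calibration('wrist');save('wrist','w4.png')
json.dump({k:np.array(v).tolist() for k,v in c.items()},open('w4.json','w'))
goal(-.055,0,.10)
E
```

```text
t: 12.83
position: [0.5779, 0.1517, 0.0169]
eef_rot: [-179.8, -0.5, -5.1]
force: [0.3, 0.1, -0.3]
opening: 0.0603
t: 13.33
position: [0.5782, 0.1516, 0.1399]
eef_rot: [-179.7, -0.9, -5.1]
force: [0.3, -1.1, -0.3]
opening: 0.0598
t 13.38 target [0.5766 0.1256 0.1   ] offset mm [ 1.2 26.  37.6] turn [-0.004 -0.012  0.003] F [-0.01  0.27 -0.25] op 0.06001756069306016
```

View pics/w4.png

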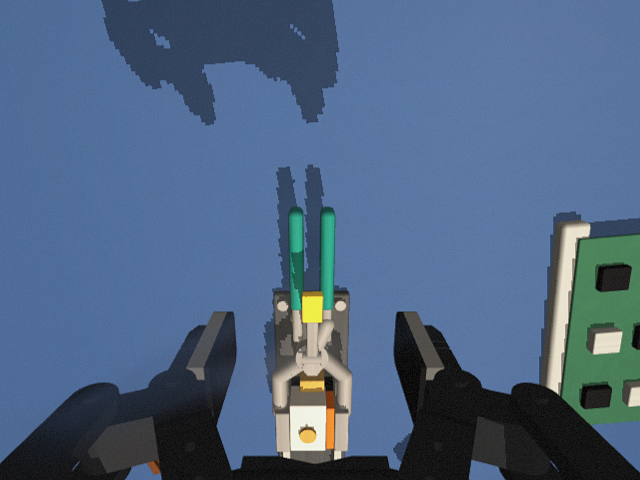

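It's locked: the handles are parallel at (296,210) and (328,210), the lever is raised at (312,307), and the fingers are off. I'll check the cap in a crop.

```bash
python3 - <<'E'
from h import *
import json
crop('w4.png','w4c.png',255,270,370,480,2.8)
c=json.load(open('w4.json'))
X=ray('w',312.5,307,.069,c);print(X)
d=X[:2]-P0;print(np.cos(A)*d[0]+np.sin(A)*d[1],-np.sin(A)*d[0]+np.cos(A)*d[1])
E
```

```text
[0.57621868 0.1223512  0.069     ]
-0.051766665322232584 -6.33097337336009e-05
```

View pics/w4c.png

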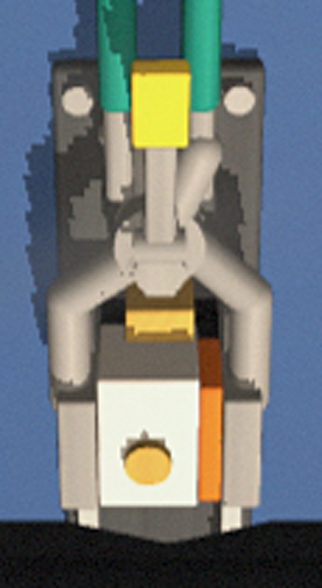

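The cap is flush between the housing and the right jaw, with no gap. The lever pad measures as local (-52, 0) mm at 69 mm height, as expected. Next I shut the fingers and hover above it.

```bash
python3 -m pendant '{"offset":[[1,10,0],[1,20,10],[1,26,30],[1,26,45],[1,26,53],[1,26,53],[1,26,53],[1,26,53],[1,26,53]],"turn":[[-0.004,-0.012,0],[-0.004,-0.012,0],[-0.004,-0.012,0],[-0.004,-0.012,0],[-0.004,-0.012,0],[-0.004,-0.012,0],[-0.004,-0.012,0],[-0.004,-0.012,0],[-0.004,-0.012,0]]}' 0 20; python3 -c "
from h import *
goal(-.054,0,.069)"
```

```text
t: 14.13
position: [0.5771, 0.1257, 0.0853]
eef_rot: [-180.0, -0.1, -5.1]
force: [-0.5, 0.2, 0.2]
opening: 0.0001
t 14.13 target [0.5765 0.1246 0.069 ] offset mm [-0.5  1.2 16.3] turn [-0.    -0.001  0.004] F [-0.53  0.22  0.2 ] op 7.650643471680489e-05
```

```bash
python3 -m pendant '{"offset":[[0,0,5],[0,0,10],[0,0,13],[0,0,14],[0,0,14]],"turn":[[0,0,0],[0,0,0],[0,0,0],[0,0,0],[0,0,0]]}'; python3 -m pendant '{"offset":[[0,0,0.7],[0,0,1.4],[0,0,2.1]],"turn":[[0,0,0],[0,0,0],[0,0,0]]}';python3 -m pendant '{"offset":[[0,0,0.7],[0,0,1.4]],"turn":[[0,0,0],[0,0,0]]}'
```

```text
t: 14.55
position: [0.5772, 0.126, 0.0716]
eef_rot: [-179.9, -0.1, -5.1]
force: [-1.3, 1.5, 3.9]
opening: -0.0001
t: 14.8
position: [0.5773, 0.1264, 0.0702]
eef_rot: [-179.9, -0.1, -5.1]
force: [-1.7, 1.4, 9.7]
opening: -0.0
t: 14.97
position: [0.5773, 0.1267, 0.0695]
eef_rot: [-179.9, -0.2, -5.0]
force: [-2.2, 1.2, 8.4]
opening: 0.0004
```

```bash
python3 -m pendant '{"offset":[[0,0,0.7],[0,0,1.4],[0,0,2]],"turn":[[0,0,0],[0,0,0],[0,0,0]]}';python3 -m pendant '{"offset":[[0,0,0.7],[0,0,1.4]],"turn":[[0,0,0],[0,0,0]]}'
```

```text
t: 15.22
position: [0.5774, 0.1272, 0.0679]
eef_rot: [-179.8, -0.2, -5.0]
force: [-1.4, 3.5, 5.8]
opening: 0.0002
t: 15.38
position: [0.5773, 0.1276, 0.0668]
eef_rot: [-179.8, -0.2, -5.0]
force: [-1.5, 2.9, 5.4]
opening: -0.0001
```

```bash
python3 -m pendant '{"offset":[[0,1,0.7],[0,1,1.4],[0,1,2]],"turn":[[0,0,0],[0,0,0],[0,0,0]]}';python3 -m pendant '{"offset":[[0,0,0.7],[0,0,1.4]],"turn":[[0,0,0],[0,0,0]]}'
```

```text
t: 15.63
position: [0.5773, 0.1265, 0.0646]
eef_rot: [-179.8, -0.2, -5.0]
force: [0.8, 0.5, 0.8]
opening: 0.0001
t: 15.8
position: [0.5772, 0.1262, 0.0628]
eef_rot: [-179.8, -0.2, -5.0]
force: [-0.8, 0.1, -0.7]
opening: 0.0003
```

The force fell to zero, so it has tripped. I'm retreating and looking again.

```bash
python3 -m pendant '{"offset":[[0,-2,-20],[0,-10,-50],[0,-20,-80],[0,-25,-100],[0,-25,-110],[0,-25,-110],[0,-25,-110]],"turn":[[0,0,0],[0,0,0],[0,0,0],[0,0,0],[0,0,0],[0,0,0],[0,0,0]]}'; python3 - <<'E'
from h import *
import json
c=manip.get_calibration('wrist');save('wrist','w5.png');save('top','top5.png')
a=cv2.imread('pics/w5.png')[240:480,200:460];b=cv2.imread('pics/top5.png')[200:270,230:350]
cv2.imwrite('pics/f.png',np.vstack([cv2.resize(a,(325,300)),cv2.resize(b,(325,190),interpolation=cv2.INTER_CUBIC)]).repeat(1,0)) if 0 else cv2.imwrite('pics/f.png',np.hstack([cv2.resize(a,(390,360)),cv2.resize(b,(400,360))]))
d=cv2.absdiff(cv2.imread('pics/top1.png'),cv2.imread('pics/top5.png')).max(2)
for n,(x0,y0,x1,y1) in dict(reel=(140,185,180,225),pot=(135,258,180,300),driver=(465,232,495,310),br1=(330,180,360,212),br2=(300,270,330,295)).items():print(n,(d[y0:y1,x0:x1]>50).sum())
print(manip.get_obs()['force'])
E
```

```text
t: 16.38
position: [0.5788, 0.1504, 0.172]
eef_rot: [-179.8, -0.2, -5.0]
force: [0.1, 0.0, -0.6]
opening: -0.0001
reel 1600
pot 1890
driver 0
br1 0
br2 0
[-0.92564523  0.61066035  0.16475458]
```

View pics/f.png

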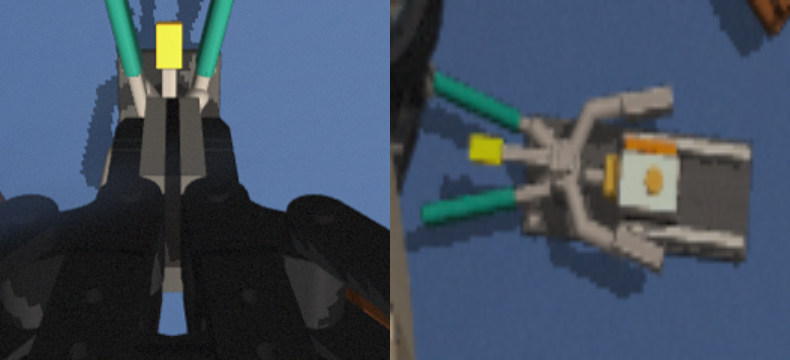

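The pliers are open with the lever flat, and the capped housing stands against the stop. In the top view the arm hides the reel and pot, so I'll check those from the side camera before handing in.

```bash
python3 - <<'E'
from h import *
save('side','side5.png')
d=cv2.absdiff(cv2.imread('pics/side1.png'),cv2.imread('pics/side5.png')).max(2)
r=(d[325:368,118:160]>50).sum(),(d[378:430,178:226]>50).sum();print(r)
if max(r)<60: manip.job_done();print('done')
E
```

```text
(np.int64(0), np.int64(693))
```

```bash
python3 - <<'E'
from h import *
a=[cv2.resize(cv2.imread(f'pics/{f}.png')[300:460,90:330],(390,260)) for f in('side1','side5')]
cv2.imwrite('pics/s.png',np.hstack(a))
E
```

```text
(no output)
```

View pics/s.png

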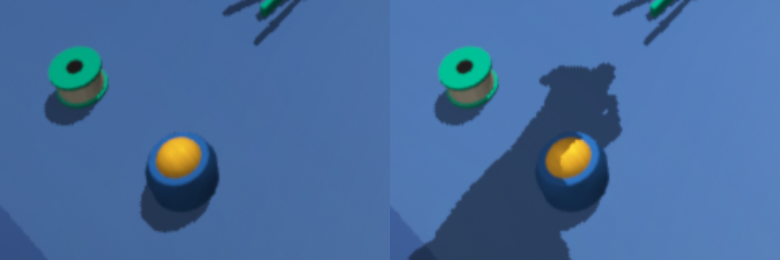

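The pot is in the same place as before. The difference was only the arm's shadow falling across it, so I'm handing in.

```bash
python3 -c "
from cell import manip
manip.job_done();print(manip.get_obs()['t'])"
```

```text
the job is handed in; nothing more can be done
the job is handed in; nothing more can be done
```

I did all three steps and handed the job in at about 16.5 s of the 61 s allowed; it gave no verdict.

- **Stop:** I slid the housing along the guide until it met the depth stop. The last push read about 8 N at the wrist, and the arm moved no further, so the housing was bearing on the stop.
- **Lock:** I squeezed the handles in small steps at 20 N grip until the fingers stalled at 27.1 mm. With the fingers off, the pliers stayed locked, the lever was up, and the cap was flush between the housing and the jaw. I judged the cap from the picture, not by measuring it.
- **Release:** I pushed the lever down with at most about 10 N in the readings taken, until it tripped and the force fell to zero. The fingers then retreated clear.

**Last checks:**
- **Pliers and housing:** the pictures show the pliers open, the lever flat, and the capped housing upright in the guide at the stop.
- **Bystanders:** the driver, the reel and the brown look-alikes are unchanged in the pictures.
- **Flagged check:** the automatic image comparison flagged the pot, so I looked. The pot had not moved; the arm's shadow had fallen across it.
- **Disagreement:** the first top-view estimate of the pliers' position was about 3 mm off sideways from the wrist-camera one. I used the wrist-camera value, and later wrist pictures agreed with it.

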